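# Spray out the radio: cleaner, then air

## Task

Clean out the open radio: press the red contact-cleaner can's nozzle cap straight down all the way and let it spring back up, then do the same with the blue air-duster can. Do not press the yellow oil can's cap, and do not shift the white radio shell.

Things in the scene. Friction and masses are not known exactly. Their poses are not given: they have to be found in the camera images.
- cleaner_top (a point): centre of the flat top of the red nozzle cap, a round cap 36 mm across and 16 mm tall on a red spray can 52 mm across with a white paper band (contact cleaner). The can stands upright in a dark steel foot 72 mm across fixed to the bench; cap top at rest 150 mm above the bench; z up, x along the small white nozzle that sticks 11 mm out of the cap's side. This point moves down with the cap
- cleaner_cap (a joint): travel of the red cap straight down into its can, in m: 0 = up (at rest), 0.008 = fully down. Its spring starts at 2 N and reaches 8 N fully down; it springs back by itself when let go.
- duster_top (a point): centre of the flat top of the blue nozzle cap, a round cap 36 mm across and 16 mm tall on a blue spray can 52 mm across with a white paper band (air duster). The can stands upright in a dark steel foot 72 mm across fixed to the bench; cap top at rest 180 mm above the bench; z up, x along the small white nozzle that sticks 11 mm out of the cap's side. This point moves down with the cap
- duster_cap (a joint): travel of the blue cap straight down into its can, in m: 0 = up (at rest), 0.008 = fully down. Its spring starts at 2 N and reaches 8 N fully down; it springs back by itself when let go.
- oil_top (a point): centre of the flat top of the yellow nozzle cap, a round cap 36 mm across and 16 mm tall on a yellow spray can 52 mm across with a white paper band (oil; leave alone). The can stands upright in a dark steel foot 72 mm across fixed to the bench; cap top at rest 135 mm above the bench; z up, x along the small white nozzle that sticks 11 mm out of the cap's side. This point moves down with the cap
- oil_cap (a joint): travel of the yellow cap straight down into its can, in m: 0 = up (at rest), 0.008 = fully down. Its spring starts at 2 N and reaches 8 N fully down; it springs back by itself when let go.
- radio: open white rear half of a radio lying loose on the bench beyond the cans, a shallow open box 130 (x) x 240 (y) x 45 mm tall with a green board inside; origin at the centre of its underside, z up. Not to be moved
Not all that is in view belongs to the job. Several things look just like the part that bears cleaner_top: the one meant starts nearest to the robot's base.

How it is judged:
By the outcome, as a careful person would: the job done as asked, in the order asked, and still so for the second after the job is handed in, with the robot touching nothing.
It also fails if it takes over 32 s, if anything falls off the work surface, if the arm or the gripper's body presses on something with over 40 N, if the wrist force passes 120 N, or if a joint passes its speed limit or range.

## Robot

A 6-joint arm with a two-finger parallel gripper is mounted at the origin on the work surface. World frame = base frame: x ahead of the robot, y to its left, z up, the work surface at z = 0. Lengths are in m, angles in rad, forces in N, time in s.
With the tool pointing down it reaches from about 0.35 to 0.775 m from the base axis. Payload 5.5 kg.
Tool frame: the origin (TCP) lies midway between the tips of the shut fingers; the grasp point (between the pads) lies grip_point_offset behind it (grip_point_offset is the distance from the TCP to the grasp point, in m); z points along the fingers, y is the direction in which the jaws open and shut (so a half turn about z gives the same grasp; the last joint's range is limited). The gripper opens to 85 mm and grips with 20 to 120 N. Pads are 22 mm wide; open, the fingers measure 114 mm over their backs; the gripper's body (76 mm by 85 mm) begins 54 mm behind the grasp point. The pads swing forward as they close: fully open they stand 13 mm farther back than shut.
Start: joints at [1.105, 0.313, 0.046, 1.304, 0, 1.431], TCP at [0.184, 0.545, 0.231] pointing down, gripper open.
Joint ranges: [-2.76, 2.76], [-0.86, 1.69], [-1.03, 1.26], [-2.2, 2.34], [-1.47, 1.5], [-3.14, 3.14]. Speed limits (rad/s): [2.57, 2.57, 3.14, 3.14, 3.14, 3.14].

## Interface

Orientations are given as a unit quaternion [w, x, y, z].
In Python, from workcell import * gives the robot as it stands.
- The arm moves only by the tool send_rows, never from a script. Its argument "series" is one flat list of numbers, 7 for each row, row after row: the shift along the tool's x, y, z in cm, then the turn, a rotation vector about the tool's x, y, z in degrees, then the opening, from 0 (shut) to 1 (fully open). A call has 1 to 10 rows; each row is the pose to reach, as a shift and turn from the pose commanded when the call began, along the tool's axes at that moment; what a row does not reach only later rows make up. A row lasts 1/12 s, in which the tool goes at most 41.7 mm and 7.16 degrees, less where a joint would pass 70% of its speed; a pose out of reach is approached as far as the arm can. A call with a gripper value outside its range is refused whole. The fingers move at their own pace and stop on an object; "newtons" is the grip in N (left out, the last holds). Time passes only in rows, so rows that repeat a pose let the fingers close. It gives the time, the measured TCP pose, the force and the opening at its end, in the units of the state.
- get_state(): the state, without advancing time (a new reading comes with each control period).
- read_camera(name): name is "side" or "top" or "wrist"; returns the picture (420x560x3 uint8, blue, green, red); there is no depth.
- camera_info(name): a dict with "K" (3x3 intrinsics, pixels), "xyz" and "attitude" of the camera in the world. Camera axes: x right, y down, z forward; pixel columns grow to the right and rows downward; lengths in m; the calibration is good to about 2 mm. The wrist camera is an equidistant fisheye: a pixel r from the principal point sees the ray r / f radians off the axis. A picture is of the moment at which its call begins: read the wrist's pose just before it. camera_info takes no time and is no camera call; for the wrist camera it gives the pose at the moment of the call.
- hand_in(): hands the job in, once; it reports no verdict.
Trained networks look in the newest picture that a camera, given by its name, has taken for a name from the list of things; names that differ only in an ending like _2 or _b are one class to them, and where a whole thing is asked for, a point or a joint stands for the part that bears it (a point fixed in the world has none). Each returns a list of dicts, best first, with "p" (0 to 1); they miss things now and then, are a little off and sometimes report something else, mostly with a low value. They report only what shows in the picture. A call takes as long as a camera call. They do not tell look-alikes from the thing itself.
- silhouettes(camera, label): "pixels" (420x560 bool, what is visible of it) and "box" ([left, top, width, height] in pixels, round what is visible of it).
The state is a dict: "clock": time; "joint_pos": joint angles; "qvel": joint speeds; "tau": joint torques, N m; "tcp_pos": TCP position; "orientation": TCP orientation; "wrist_force": force on the tool from outside, world axes, zero at the start; "ft_torque": the same for the moment, N m; "finger_gap": finger opening in m.
Only numpy, scipy, OpenCV 4.12 (cv2) and the standard library are available. Lean on these libraries where they do the work, as an engineer would, in place of code of your own. Each camera call takes 0.05 s, during which the arm holds its last target. There are 200 camera calls.

## Working session

There is one attempt and no reset: what is moved stays moved. The work goes in short steps, Python scripts to look and compute and a tool call to move; the robot and the scene stay as the last step left them, time stands still between calls to the robot, and variables do not carry over. Pictures are saved under pics/ and viewed, about 8 in all and at most 12, crops included, and the job is handed in when it is done.

Besides the shell and the picture viewer there is one more tool, called after "Emit:" by a JSON object that holds its "name" and its "arguments", one argument or row to a line. send_rows: Moves the arm, as the interface text tells. Its arguments: {"type":"object","properties":{"series":{"type":"array"},"newtons":{"type":"number"}},"required":["series"]}

```bash
mkdir -p pics; ls; python3 - <<'E'
from workcell import *
import cv2,numpy as np
s=get_state(); print(s)
ims=[read_camera(n) for n in("top","side")]
for n in("top","side"):
    print(n,camera_info(n))
cv2.imwrite("pics/a.png",ims[0]);cv2.imwrite("pics/b.png",ims[1])
for n in("top","side"):
    for l in("cleaner_top","duster_top","oil_top","radio"):
        print(n,l,[(round(d["p"],2),d["box"]) for d in silhouettes(n,l)])
E
```

```text
pics
{'clock': 0.0, 'joint_pos': array([1.10541291e+00, 3.13954769e-01, 4.49965846e-02, 1.30363039e+00,
       2.32064615e-05, 1.43115140e+00]), 'qvel': array([ 0.00017413,  0.00071115, -0.00119069, -0.00116077,  0.00024072,
       -0.00074166]), 'tau': array([-1.10829387e-03, -4.80630898e+01,  2.98529309e+01,  1.93150132e-02,
       -1.54669060e-04, -1.65872973e-05]), 'tcp_pos': array([0.18379865, 0.54428998, 0.23044205]), 'orientation': array([-2.78050978e-04,  1.62150093e-01,  9.86765699e-01, -8.51975732e-04]), 'wrist_force': array([0.32656447, 0.49677938, 0.43794358]), 'ft_torque': array([-0.00385676, -0.02716624,  0.06651086]), 'finger_gap': 0.08557812514910927}
top {'K': array([[406.09872663,   0.        , 283.42220505],
       [  0.        , 406.09872663, 209.37232978],
       [  0.        ,   0.        ,   1.        ]]), 'xyz': array([0.39762158, 0.01708214, 0.99432408]), 'attitude': array([ 0.07074051, -0.65350896,  0.74927969, -0.08063354])}
side {'K': array([[405.86731699,   0.        , 280.5918765 ],
       [  0.        , 405.86731699, 211.99401836],
       [  0.        ,   0.        ,   1.        ]]), 'xyz': array([0.57378219, 0.65173911, 0.7124325 ]), 'attitude': array([ 0.01600788, -0.01338901,  0.91212549, -0.40937951])}
top cleaner_top [(0.69, [185.0, 202.0, 19.6, 17.7]), (0.68, [288.5, 212.9, 15.0, 18.3]), (0.52, [360.9, 155.5, 15.3, 19.7]), (0.47, [172.6, 156.8, 18.5, 23.4])]
top duster_top [(0.7, [174.9, 262.9, 15.4, 22.5])]
top oil_top [(0.57, [372.3, 203.8, 19.2, 18.0])]
top radio [(0.77, [222.6, 132.6, 97.9, 53.8])]
side cleaner_top [(0.92, [267.9, 263.1, 22.9, 21.9]), (0.65, [299.6, 195.3, 20.7, 11.8]), (0.62, [202.4, 273.2, 25.0, 21.2]), (0.43, [254.6, 147.6, 18.6, 15.7]), (0.26, [299.9, 149.6, 17.2, 11.6])]
side duster_top [(0.89, [342.2, 269.1, 24.5, 23.5])]
side oil_top [(0.51, [295.3, 151.1, 21.2, 11.3]), (0.4, [299.6, 194.4, 17.8, 12.2])]
side radio [(0.6, [177.4, 206.7, 85.4, 92.2])]
```

View pics/a.png

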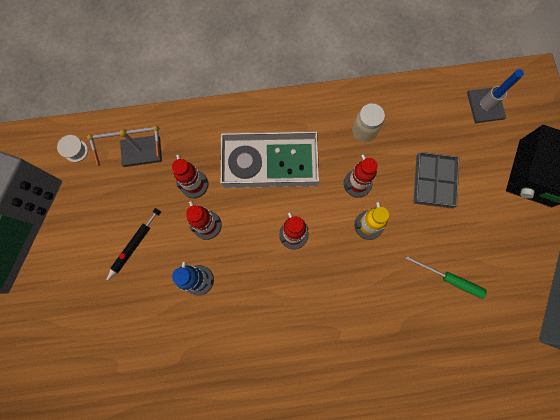

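View pics/b.png

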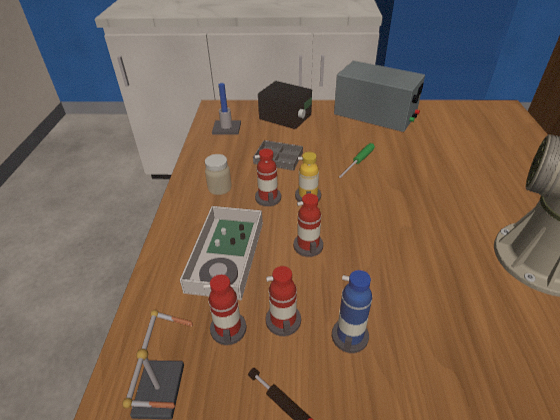

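```bash
cat > h.py <<'E'
from workcell import *
import cv2,numpy as np
from scipy.spatial.transform import Rotation as R
def rot(q): return R.from_quat([q[1],q[2],q[3],q[0]]).as_matrix()
def ray(n,u,v,ci=None):
    c=ci or camera_info(n);K=c["K"]
    d=np.array([(u-K[0,2])/K[0,0],(v-K[1,2])/K[1,1],1.])
    if n=="wrist":
        a=d[:2];r=np.linalg.norm(a);d=np.r_[a/max(r,1e-9)*np.sin(r),np.cos(r)]
    return np.array(c["xyz"]),rot(c["attitude"])@d
def atz(n,u,v,z,ci=None):
    o,d=ray(n,u,v,ci);return o+d*(z-o[2])/d[2]
E
python3 - <<'E'
from h import *
for n,L in (("top",[(185.0,202.0,19.6,17.7),(288.5,212.9,15,18.3),(360.9,155.5,15.3,19.7),(172.6,156.8,18.5,23.4),(174.9,262.9,15.4,22.5),(372.3,203.8,19.2,18)]),("side",[(267.9,263.1,22.9,21.9),(299.6,195.3,20.7,11.8),(202.4,273.2,25,21.2),(254.6,147.6,18.6,15.7),(299.9,149.6,17.2,11.6),(342.2,269.1,24.5,23.5)])):
    for x,y,w,h in L:
        print(n,(x+w/2,y+h/2),[(z,atz(n,x+w/2,y+h/2,z)[:2].round(3)) for z in(.13,.145,.175)])
E
```

```text
top (194.8, 210.85) [(0.13, array([0.608, 0.184])), (0.145, array([0.604, 0.181])), (0.175, array([0.597, 0.175]))]
top (296.0, 222.05) [(0.13, array([ 0.553, -0.031])), (0.145, array([ 0.55, -0.03])), (0.175, array([ 0.545, -0.029]))]
top (368.54999999999995, 165.35) [(0.13, array([ 0.658, -0.21 ])), (0.145, array([ 0.654, -0.206])), (0.175, array([ 0.645, -0.198]))]
top (181.85, 168.5) [(0.13, array([0.708, 0.203])), (0.145, array([0.702, 0.2  ])), (0.175, array([0.692, 0.194]))]
top (182.6, 274.15) [(0.13, array([0.475, 0.221])), (0.145, array([0.474, 0.218])), (0.175, array([0.471, 0.211]))]
top (381.90000000000003, 212.8) [(0.13, array([ 0.548, -0.219])), (0.145, array([ 0.545, -0.215])), (0.175, array([ 0.54 , -0.207]))]
side (279.34999999999997, 274.05) [(0.13, array([0.605, 0.169])), (0.145, array([0.604, 0.182])), (0.175, array([0.602, 0.207]))]
side (309.95000000000005, 201.20000000000002) [(0.13, array([ 0.545, -0.04 ])), (0.145, array([ 0.546, -0.022])), (0.175, array([0.547, 0.014]))]
side (214.9, 283.8) [(0.13, array([0.72 , 0.195])), (0.145, array([0.717, 0.206])), (0.175, array([0.709, 0.23 ]))]
side (263.9, 155.45) [(0.13, array([ 0.66, -0.22])), (0.145, array([ 0.658, -0.198])), (0.175, array([ 0.653, -0.153]))]
side (308.5, 155.4) [(0.13, array([ 0.546, -0.221])), (0.145, array([ 0.547, -0.199])), (0.175, array([ 0.548, -0.154]))]
side (354.45, 280.85) [(0.13, array([0.469, 0.182])), (0.145, array([0.471, 0.194])), (0.175, array([0.477, 0.218]))]
```

The top view shows the candidate red cans. The one nearest the base has its cap at about px (295,228), which puts it at about (0.55, -0.03). The blue cap at (186,278) is at about (0.47, 0.21). The side view agrees, with the red cap at (310,201) and the blue at (354,281). I'll move above the red cap with the fingers shut.

Emit:
{"name": "send_rows", "arguments": {
  "series": [-4,-3.2,0,0,0,0,0,-10,-8,0,0,0,0,0,-52.8,-42.7,0,0,0,0,0,-52.8,-42.7,0,0,0,0,0,-52.8,-42.7,0,0,0,0,0,-52.8,-42.7,0,0,0,0,0,-52.8,-42.7,0,0,0,0,0,-52.8,-42.7,0,0,0,0,0,-52.8,-42.7,0,0,0,0,0,-52.8,-42.7,0,0,0,0,0],
  "newtons": 30
}}

```text
clock: 1.33
tcp_pos: [0.408, 0.1911, 0.2317]
orientation: [0.0, 0.162, 0.987, 0.0]
wrist_force: [0.4, 0.5, 0.2]
finger_gap: 0.0001
```

Emit:
{"name": "send_rows", "arguments": {
  "series": [-20,-16,0,0,0,0,0,-20,-16,0,0,0,0,0,-20,-16,0,0,0,0,0,-20,-16,0,0,0,0,0,-20,-16,0,0,0,0,0,-20,-16,0,0,0,0,0,-20,-16,0,0,0,0,0,-20,-16,0,0,0,0,0,-20,-16,0,0,0,0,0,-20,-16,0,0,0,0,0]
}}

```text
clock: 2.17
tcp_pos: [0.5447, -0.0215, 0.2313]
orientation: [-0.0, 0.162, 0.987, 0.0]
wrist_force: [-0.4, 1.1, 0.9]
finger_gap: 0.0001
```

```bash
python3 - <<'E'
from h import *
s=get_state();print(s["clock"],s["tcp_pos"].round(4))
ci=camera_info("wrist");im=read_camera("wrist");cv2.imwrite("pics/w1.png",im);print(ci)
for d in silhouettes("wrist","cleaner_top"):
    x,y,w,h=d["box"];print(d["p"],d["box"],atz("wrist",x+w/2,y+h/2,.15,ci).round(4))
t=cv2.imread("pics/a.png");cv2.imwrite("pics/c.png",np.hstack([cv2.resize(t[200:250,265:325],None,fx=6,fy=6),cv2.resize(t[255:305,160:220],None,fx=6,fy=6)]))
E
```

```text
2.1667 [ 0.5447 -0.0215  0.2313]
{'K': array([[325.1922621 ,   0.        , 279.79354182],
       [  0.        , 325.1922621 , 213.84142525],
       [  0.        ,   0.        ,   1.        ]]), 'xyz': array([0.47762212, 0.00107638, 0.37486345]), 'attitude': array([0.11245626, 0.8044545 , 0.57777443, 0.07989525])}
0.88 [519.5, 275.0, 31.2, 32.6] [0.7005 0.2029 0.15  ]
0.85 [246.7, 198.5, 55.5, 56.0] [ 0.5459 -0.0264  0.15  ]
0.71 [499.1, 186.2, 39.0, 44.4] [0.6002 0.1805 0.15  ]
```

View pics/w1.png

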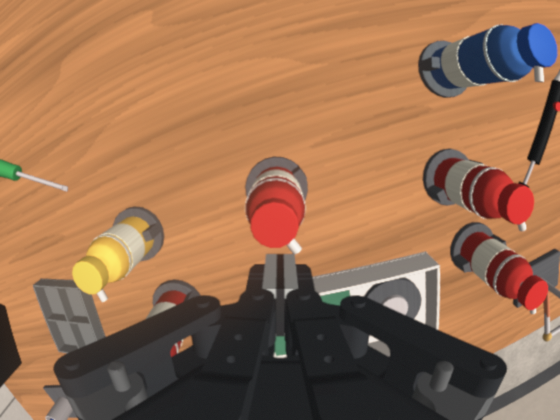

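View pics/c.png

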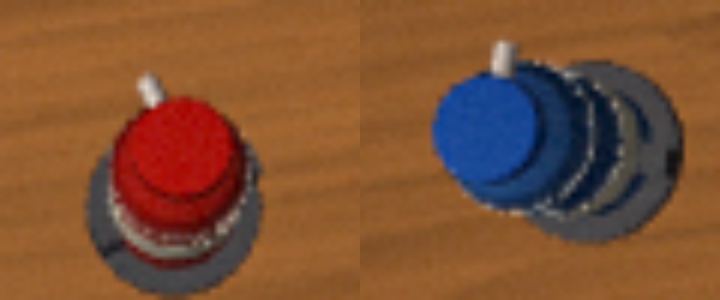

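The wrist view shows the red cap's top disc at about (274,222), just ahead of the finger tips. In the crops, the red top disc is at top-camera px (295.8,224.5) and the blue one at (181,276.5).

```bash
python3 - <<'E'
from h import *
im=cv2.imread("pics/w1.png").astype(int)
print("wrist",atz("wrist",274,222.5,.15).round(4),"blue",atz("wrist",538,46,.18).round(4))
a=atz("top",295.8,224.5,.15);b=atz("top",181,276.5,.18);print(a,b)
s=get_state();M=rot(s["orientation"]);print((M.T@(np.array([a[0],a[1],.16])-s["tcp_pos"])*100).round(2))
# project TCP into wrist view, self-check
c=camera_info("wrist");p=rot(c["attitude"]).T@(s["tcp_pos"]-c["xyz"]);th=np.arctan2(np.hypot(*p[:2]),p[2]);print(c["K"][:2,2]+325.19*th*p[:2]/np.hypot(*p[:2]))
E
```

```text
wrist [ 0.5432 -0.0254  0.15  ] blue [0.4676 0.2093 0.18  ]
[ 0.54437983 -0.02888516  0.15      ] [0.46654692 0.21296686 0.18      ]
[-0.21 -0.75  7.16]
[280.31761198 272.74863009]
```

Emit:
{"name": "send_rows", "arguments": {
  "series": [-0.2,-0.55,2,0,0,0,0,-0.2,-0.55,4,0,0,0,0,-0.2,-0.55,6,0,0,0,0,-0.2,-0.55,7,0,0,0,0,-0.2,-0.55,7.4,0,0,0,0,-0.2,-0.55,7.4,0,0,0,0,-0.2,-0.55,7.4,0,0,0,0]
}}

```text
clock: 2.85
tcp_pos: [0.546, -0.028, 0.1582]
orientation: [0.001, 0.162, 0.987, 0.0]
wrist_force: [0.4, -0.4, -0.8]
finger_gap: -0.0002
```

Emit:
{"name": "send_rows", "arguments": {
  "series": [0,0,0.6,0,0,0,0,0,0,1.0,0,0,0,0,0,0,1.3,0,0,0,0,0,0,1.5,0,0,0,0,0,0,1.6,0,0,0,0,0,0,1.65,0,0,0,0,0,0,1.65,0,0,0,0]
}}

```text
clock: 3.43
tcp_pos: [0.5469, -0.0286, 0.1421]
orientation: [0.002, 0.162, 0.987, 0.0]
wrist_force: [0.3, 0.7, 8.2]
finger_gap: -0.0
```

Emit:
{"name": "send_rows", "arguments": {
  "series": [0,0,0.05,0,0,0,0,0,0,0.1,0,0,0,0,0,0,0.15,0,0,0,0,0,0,0.15,0,0,0,0]
}}

```text
clock: 3.77
tcp_pos: [0.5469, -0.0286, 0.1419]
orientation: [0.002, 0.162, 0.987, 0.0]
wrist_force: [-3.0, 0.7, 15.4]
finger_gap: -0.0002
```

The cap is on its hard stop: force rose to 15 N with no further travel. Now I'll lift straight up and head towards the blue can.

Emit:
{"name": "send_rows", "arguments": {
  "series": [0,0,-0.8,0,0,0,0,0,0,-2,0,0,0,0,0,0,-5,0,0,0,0,0,0,-9,0,0,0,0,0,0,-9,0,0,0,0,0,0,-9,0,0,0,0]
}}

```text
clock: 4.27
tcp_pos: [0.5473, -0.0289, 0.2318]
orientation: [0.003, 0.162, 0.987, -0.0]
wrist_force: [-0.4, 0.4, -0.5]
finger_gap: -0.0
```

```bash
python3 - <<'E'
from h import *
im=read_camera("wrist");cv2.imwrite("pics/w2.png",im)
s=get_state();M=rot(s["orientation"]);print(s["tcp_pos"],(M.T@(np.array([.467,.211,.232])-s["tcp_pos"])*100).round(2))
for d in silhouettes("wrist","cleaner_top"):
    x,y,w,h=d["box"];print(d["p"],d["box"],[atz("wrist",x+w/2,y+h/2,z).round(4) for z in(.142,.15)])
E
```

```text
[ 0.54616136 -0.02864873  0.22992561] [15.17 20.17 -0.23]
0.79 [505.9, 181.1, 37.2, 43.5] [array([0.6013, 0.1857, 0.142 ]), array([0.5971, 0.1791, 0.15  ])]
0.73 [75.4, 250.8, 38.6, 45.3] [array([ 0.5398, -0.2015,  0.142 ]), array([ 0.5376, -0.1947,  0.15  ])]
0.62 [257.0, 190.8, 51.9, 58.0] [array([ 0.5454, -0.0265,  0.142 ]), array([ 0.543 , -0.0257,  0.15  ])]
```

Emit:
{"name": "send_rows", "arguments": {
  "series": [15.2,20.2,0,0,0,0,0,15.2,20.2,0,0,0,0,0,15.2,20.2,0,0,0,0,0,15.2,20.2,0,0,0,0,0,15.2,20.2,0,0,0,0,0,15.2,20.2,0,0,0,0,0,15.2,20.2,0,0,0,0,0,15.2,20.2,0,0,0,0,0,15.2,20.2,0,0,0,0,0,15.2,20.2,0,0,0,0,0]
}}

```text
clock: 5.2
tcp_pos: [0.4664, 0.2104, 0.2284]
orientation: [-0.001, 0.163, 0.987, -0.0]
wrist_force: [0.5, -0.2, -0.5]
finger_gap: -0.0001
```

```bash
python3 - <<'E'
from h import *
im=read_camera("wrist");ci=camera_info("wrist");cv2.imwrite("pics/w3.png",im)
s=get_state();print(s["clock"],s["tcp_pos"].round(4))
for d in silhouettes("wrist","duster_top"):
    x,y,w,h=d["box"];print(d["p"],d["box"],atz("wrist",x+w/2,y+h/2,.18,ci).round(4))
t=read_camera("top");cv2.imwrite("pics/t2.png",t)
E
```

```text
5.25 [0.4667 0.2102 0.2286]
0.67 [258.7, 202.4, 61.0, 60.7] [0.4648 0.2166 0.18  ]
```

View pics/w3.png

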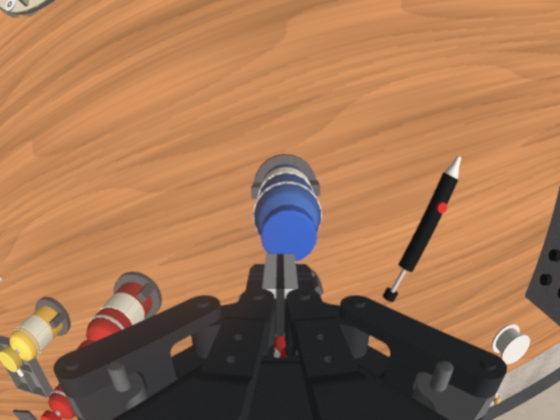

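The blue cap's top disc is at about (290,234), which gives about (0.466, 0.215) at z = 0.18. I'll correct by 4 mm in +y and descend.

Emit:
{"name": "send_rows", "arguments": {
  "series": [0.1,0.4,2,0,0,0,0,0.1,0.4,3.5,0,0,0,0,0.1,0.4,4.0,0,0,0,0,0.1,0.4,4.0,0,0,0,0,0.1,0.4,4.0,0,0,0,0]
}}

```text
clock: 5.77
tcp_pos: [0.4669, 0.215, 0.1895]
orientation: [-0.0, 0.163, 0.987, -0.0]
wrist_force: [-0.7, 0.6, -0.5]
finger_gap: 0.0001
```

Next I press to z = 0.172, which is 1.75 cm down.

Emit:
{"name": "send_rows", "arguments": {
  "series": [0,0,0.6,0,0,0,0,0,0,1.0,0,0,0,0,0,0,1.3,0,0,0,0,0,0,1.55,0,0,0,0,0,0,1.7,0,0,0,0,0,0,1.75,0,0,0,0,0,0,1.8,0,0,0,0,0,0,1.85,0,0,0,0,0,0,1.85,0,0,0,0]
}}

```text
clock: 6.52
tcp_pos: [0.4675, 0.2157, 0.1721]
orientation: [0.001, 0.162, 0.987, 0.0]
wrist_force: [-1.2, -0.6, 8.3]
finger_gap: -0.0004
```

Emit:
{"name": "send_rows", "arguments": {
  "series": [0,0,0.05,0,0,0,0,0,0,0.1,0,0,0,0,0,0,0.15,0,0,0,0,0,0,0.15,0,0,0,0]
}}

```text
clock: 6.85
tcp_pos: [0.4676, 0.2157, 0.1719]
orientation: [0.002, 0.162, 0.987, 0.0]
wrist_force: [-3.3, -2.9, 15.1]
finger_gap: 0.0002
```

This one is on its stop too, with 15 N and no further travel. I'll lift straight up and back away.

Emit:
{"name": "send_rows", "arguments": {
  "series": [0,0,-0.8,0,0,0,0,0,0,-2,0,0,0,0,0,0,-5,0,0,0,0,0,0,-8,0,0,0,0,10,10,-8,0,0,0,0,10,10,-8,0,0,0,0,10,10,-8,0,0,0,0,10,10,-8,0,0,0,0,10,10,-8,0,0,0,0,10,10,-8,0,0,0,0]
}}

```text
clock: 7.68
tcp_pos: [0.4032, 0.3431, 0.249]
orientation: [-0.0, 0.161, 0.987, -0.0]
wrist_force: [-0.6, -0.4, 0.0]
finger_gap: -0.0001
```

```bash
python3 - <<'E'
from h import *
s=get_state();print(s["clock"],s["tcp_pos"].round(3),s["wrist_force"])
b=read_camera("side");t=read_camera("top");cv2.imwrite("pics/b2.png",b)
b0=cv2.imread("pics/b.png");a0=cv2.imread("pics/a.png")
def crop(i,x,y):return cv2.resize(i[y:y+50,x:x+50],None,fx=4,fy=4)
B=[crop(i,x,y) for i in(b0,b) for x,y in((285,185),(330,262),(285,140))]
T=[crop(i,x,y) for i in(a0,t) for x,y in((270,200),)]+[crop(t,165,255)]
cv2.imwrite("pics/f.png",np.vstack([np.hstack(B[:3]),np.hstack(B[3:])]))
for n in("top","side"):
    print(n,[(d["p"],d["box"]) for d in silhouettes(n,"radio")])
for n,x,y,w,h,i,j in(("top",215,125,110,65,a0,t),("side",175,195,90,100,b0,b)):
    print(n,"radio mean diff",np.abs(i[y:y+h,x:x+w].astype(int)-j[y:y+h,x:x+w]).mean())
E
```

```text
7.6833 [0.403 0.343 0.249] [-0.61369533 -0.42189966  0.01461488]
top [(0.66, [219.1, 130.9, 103.0, 54.3])]
side [(0.67, [177.6, 205.1, 86.5, 96.2])]
top radio mean diff 2.5986946386946386
side radio mean diff 5.128814814814815
```

View pics/f.png

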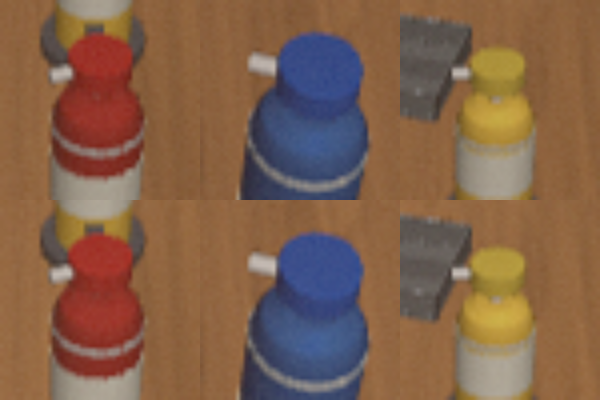

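The before and after crops of the red, blue and yellow caps match, so all three are up at rest height.

```bash
python3 -c "
from workcell import *
print(hand_in())"
```

```text
the job is handed in; nothing more can be done
None
```

I pressed the red contact-cleaner cap (the one nearest the base, at about (0.546, -0.028)) all the way down and let it spring back. I then did the same with the blue air-duster cap, at about (0.467, 0.215). The job was handed in at about 8 s, with the arm clear of everything.

- **Full travel:** each cap stopped 8 mm below its rest height (TCP z 0.142 and 0.172). The force there rose from about 8 N to 15 N with no further movement.
- **Springing back:** side-camera crops from before and after match, so the red and blue caps are back up. The yellow cap was never pressed.
- **Radio:** the arm never touched it. Its detected outline agrees with the first one to within 4 pixels. The side view's mean pixel difference over the radio was 5 grey levels and the top view's 2.6. I put this down to noise or shadow and did not look into it further.
- **Position estimates:** the wrist and top cameras disagreed by up to 4 mm on the cap centres, which is well within the 18 mm cap radius.

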